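Turn the filming phone round and hold its telescopic stand at the second stop

TASK

The phone on the telescopic stand is in back to front, with its screen towards the chopping board: lift it out of its cradle, turn it half round so that its camera side looks at the board, and stand it upright in the middle of the cradle again, the same way up, and let go of it. Then squeeze the release button in the grip on top of the stand's tube and, keeping it squeezed, pull the grip up past the first stop to the second stop, which is as far as it goes. Finish while still holding the grip up there with the button squeezed, so that I can check the picture; leave the pepper mill, salt shaker and mug alone.

Things in the scene. Friction and masses are not known exactly. Their poses are not given: they have to be found in the camera images.
- stand: Telescopic phone stand, fixed to the worktop: oval steel base 116 x 216 x 12 mm, an upright tube (30 mm across, 152 mm high) near one end, the phone cradle over the other end. Origin: centre of the base's underside. x points away from the chopping board (board on the -x side, nearer the robot), y from tube to cradle, z up. Tube axis at y = -65 mm, cradle at y = +65 mm.
- phone: Phone in a grey case, a slab 9.5 mm thick (x), 146 mm long (y), 72 mm high (z) as it stands on its long side; about 190 g. Origin: centre of its underside. -x is the camera side (square bump 3 mm proud, 35 to 65 mm from the middle), +x the dark screen. It starts with -x looking away from the board and should end with -x along the stand's -x. Pinch it at the middle of its top edge.
- phone_camera (a point): Centre of the phone's camera bump, 50 mm towards the phone's +y from its middle and 51 mm above its underside.
- cradle (a point): Centre of the cradle's floor, on which the phone stands; axes as the stand's. A channel along y, 90 mm long, ends and top open: 12.5 mm clear, walls 19 mm above the floor, then lips flaring to about 20 mm clear, up to 27 mm above the floor. It is carried by the sliding part and rises with it; floor 112 mm above the worktop at the start; centre 130 mm from the tube axis.
- slider: The sliding part: inner tube, cradle arm and, on top, a black grip block 34 (x) x 44 (y) x 44 mm high, axes as the stand's. Origin: on the tube axis, 13 mm below the block's underside. The release button sits in the middle of the block's -x face. Pinch the block from above along x, one finger on the button, the other on the opposite ribbed face: 40 mm wide with the button out, 34.5 mm squeezed.
- grip (a point): Point inside the grip block on the tube axis, level with the middle of the button, 20 mm below the block's top face; 189.5 mm above the worktop at the start.
- release (a joint): Release button, 19 mm wide x 28 mm high, standing 6 mm out of the grip's -x face, sliding in along the stand's +x. 0 = out (locked), 0.0055 m = fully in; spring 3 N at rest, 6 N fully in. Its pin locks the telescope in a hole at each stop and is clear of it above 0.0045 m; released, it snaps into the next hole it meets.
- mast (a joint): Extension of the telescope, straight up: 0 = down (locked, as at the start), 0.050 m = first stop, 0.100 m = second stop, a fixed end (2 mm of play downwards once locked). It cannot rise over 2 mm until the button is squeezed. Friction is light: let go between stops, it sinks to the stop below. Sliding part with phone weighs about 0.5 kg.
- pepper_mill: Wooden pepper mill, 58 mm across, 190 mm high, standing loose on the worktop; origin under its centre. Bystander.
- salt_shaker: Glass salt shaker with a metal top, 44 mm across, 90 mm high, loose; origin under its centre. Bystander.
- mug: Striped mug, 90 mm across, 120 mm with its handle, 88 mm high, loose; origin under its middle. Bystander.
There are look-alikes about, which are no part of the job. What is shaped like the stand but red is not meant. Of the things shaped like the phone, the grey one is meant.

How it is judged:
By the outcome, as a careful person would: the job done as asked, in the order asked, and still so for the second after the job is handed in, while the arm keeps its last pose, push and grip.
It also fails if it takes over 58 s, if anything falls off the work surface, if the arm or the gripper's body presses on something with over 40 N, if the wrist force passes 120 N, or if a joint passes its speed limit or range.

ROBOT

A 7-joint arm with a two-finger parallel gripper is mounted at the origin on the work surface; the furniture and walls round the work are solid. World frame = base frame: x ahead of the robot, y to its left, z up, the work surface at z = 0. Lengths are in m, angles in rad, forces in N, time in s.
With the tool pointing down it reaches from about 0.425 to 0.8 m from the base axis. Payload 8.3 kg.
Tool frame: the origin (TCP) lies midway between the tips of the shut fingers; the grasp point (between the pads) lies 19 mm behind it (env.grip_point_offset is the distance from the TCP to the grasp point, in m); z points along the fingers, y is the line along which they close (so a half turn about z gives the same grasp; the last joint's range is limited). The gripper opens to 85 mm and grips with 20 to 120 N. Pads are 22 mm wide; open, the fingers measure 114 mm over their backs; the gripper's body (76 mm by 85 mm) begins 54 mm behind the grasp point. The pads swing forward as they close: fully open they stand 13 mm farther back than shut.
Start: joints at [-1.4, 0.383, 0.016, 1.37, -0.006, 1.388, -0.046], TCP at [0.145, 0.608, 0.231] pointing down, gripper open.
Joint ranges: [-2.95, 2.95], [-0.25, 2.06], [-1.52, 1.56], [0.18, 2.33], [-1.44, 4.58], [0.02, 2.06], [-3.01, 3.01]. Speed limits (rad/s): [2.39, 2.39, 3.01, 3.01, 3.14, 3.14, 3.14].

INTERFACE

Orientations are given as a rotation vector (axis times angle).
In Python, from plant import env, viewer, ticket gives the robot as it stands. The module is installed in compiled form; this text tells all that it offers.
- The arm moves only by the tool arm_command, never from a script. Its argument "targets" is a list of rows, each an object of numbers: "jaw": the closure, from 0 (fully open) to 1 (shut); "dx", "dy", "dz": the shift along the tool's x, y, z in mm; "spin": the turn about the tool's z in degrees. A call has 1 to 8 rows; each row is the pose to reach, as a shift and turn from the pose commanded when the call began, along the tool's axes at that moment; what a row does not reach only later rows make up. A row lasts 1/10 s, in which the tool goes at most 50 mm and 8.59 degrees, less where a joint would pass 70% of its speed; a pose out of reach is approached as far as the arm can. A call with a gripper value outside its range is refused whole. The fingers move at their own pace and stop on an object; the grip force is fixed at half the most. Time passes only in rows, so rows that repeat a pose let the fingers close. It gives the time, the measured TCP pose, the force, the opening and the grip force at its end, in the units of the state.
- env.sense(): the state, without advancing time (a new reading comes with each control period).
- viewer.read_camera(name): name is "scene" or "top" or "wrist"; returns the picture (480x640x3 uint8, red, green, blue); there is no depth.
- viewer.calibration(name): a dict with "fx", "fy", "cx", "cy" (pixels), "R" (3x3) and "t" (3): a world point X has camera coordinates R X + t; the wrist camera has in their place "mount" (4x4, takes a point from camera to tool coordinates, whose origin is the TCP and whose axes are the flange's). Camera axes: x right, y down, z forward; pixel columns grow to the right and rows downward; lengths in m; the calibration is good to about 2 mm. The wrist camera is an equidistant fisheye: a pixel r from the principal point sees the ray r / f radians off the axis. A picture is of the moment at which its call begins: read the wrist's pose just before it. calibration takes no time and is no camera call.
- ticket.sign_off(): hands the job in; it is judged then, once.
The state is a dict: "t": time; "joint_pos": joint angles; "joint_velocities": joint speeds; "joint_efforts": joint torques, N m; "position": TCP position; "ee_rot": TCP orientation; "ft_force": force on the tool from outside, world axes, zero at the start; "torque": the same for the moment, N m; "width": finger opening in m; "grasp_force": force on a finger pad.
Only numpy, scipy, OpenCV 4.12 (cv2) and the standard library are available. Lean on these libraries where they do the work, as an engineer would, in place of code of your own. Each camera call takes 0.05 s, during which the arm holds its last target. There are 200 camera calls.

## Working session

There is one attempt and no reset: what is moved stays moved. The work goes in short steps, Python scripts to look and compute and a tool call to move; the robot and the scene stay as the last step left them, time stands still between calls to the robot, and variables do not carry over. Pictures are saved under pics/ and viewed, at most 10 in all, crops included, and the job is handed in when it is done.

Besides the shell and the picture viewer there is one more tool, called as a command line: name --argument value ..., lists and objects as JSON in quotes. arm_command: Moves the arm, as the interface text tells. Its arguments: {"type":"object","properties":{"targets":{"type":"array","items":{"type":"object","properties":{"jaw":{"type":"number"},"dx":{"type":"number"},"dy":{"type":"number"},"dz":{"type":"number"},"spin":{"type":"number"}}}}},"required":["targets"]}

```bash
mkdir -p pics; cat > h.py <<'E'
from plant import env, viewer, ticket
import numpy as np, cv2
from scipy.spatial.transform import Rotation as Ro
def snap(n,f,crop=None,s=1):
    im=viewer.read_camera(n)[:,:,::-1]; cv2.imwrite(f'pics/full_{f}.png',im)
    if crop: x0,y0,x1,y1=crop; im=im[y0:y1,x0:x1]
    cv2.imwrite(f'pics/{f}.png',cv2.resize(im,None,fx=s,fy=s,interpolation=cv2.INTER_CUBIC))
def ray(n,u,v,pose=None):
    c=viewer.calibration(n)
    x=np.array([(u-c['cx'])/c['fx'],(v-c['cy'])/c['fy']])
    if n=='wrist':
        r=np.linalg.norm(x); d=np.r_[x/r*np.sin(r),np.cos(r)]
        M=np.array(c['mount']); s=pose or env.sense(); R=Ro.from_rotvec(s['ee_rot']).as_matrix()
        return R@M[:3,3]+s['position'], R@M[:3,:3]@d
    R=np.array(c['R']);return -R.T@c['t'], R.T@np.r_[x,1]
def at_z(n,u,v,z,pose=None):
    o,d=ray(n,u,v,pose); return o+d*(z-o[2])/d[2]
def proj(n,X):
    c=viewer.calibration(n); 
    p=np.array(c['R'])@X+c['t']; return p[0]/p[2]*c['fx']+c['cx'],p[1]/p[2]*c['fy']+c['cy']
E
python3 - <<'E'
from h import *
snap('scene','s1'); snap('top','t1')
s=env.sense(); print(s['position'],s['ee_rot'],s['width'],env.grip_point_offset, Ro.from_rotvec(s['ee_rot']).as_matrix().round(3))
E
```

```text
[0.14466272 0.60757317 0.23037411] [-3.66322031e-01 -3.11999790e+00  2.73178784e-03] 0.0853075502564759 0.0187 [[-0.973  0.232 -0.   ]
 [ 0.232  0.973 -0.002]
 [-0.    -0.002 -1.   ]]
```

View pics/s1.png

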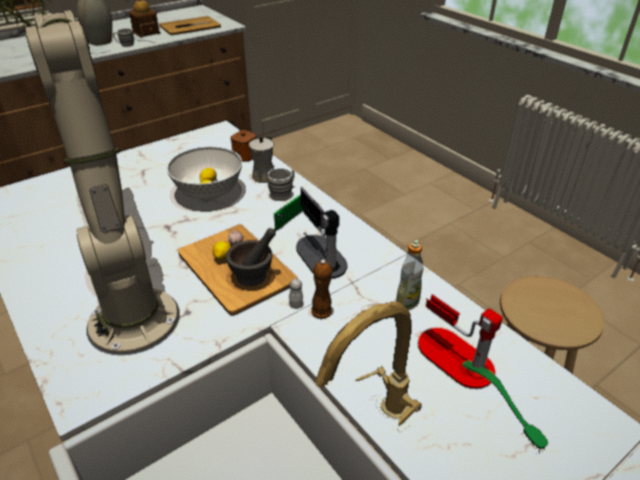

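View pics/t1.png

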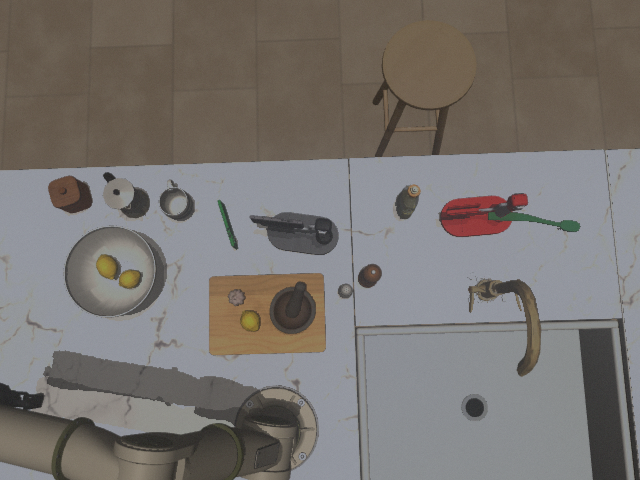

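Candidates: the dark stand at top (302,232) and a red one at (476,215), and the slabs are a dark/grey one in the dark stand at (287,225) and a green one at (228,225). The grey phone in the dark stand fits, because the red stand is excluded and the other slab is green. I'll confirm this in a crop.

```bash
python3 - <<'E'
from h import *
a=cv2.imread('pics/full_t1.png')[190:270,200:350]; b=cv2.imread('pics/full_s1.png')[180:290,260:360]
a=cv2.resize(a,(800,427),interpolation=cv2.INTER_CUBIC);cv2.imwrite('pics/c1.png',a)
cv2.imwrite('pics/c2.png',cv2.resize(b,(545,600),interpolation=cv2.INTER_CUBIC))
print(at_z('top',322,230,.21),at_z('top',285,225,.184),at_z('top',302,233,.012))
E
```

```text
[ 0.54013522 -0.15291747  0.21      ] [ 0.56134918 -0.05314567  0.184     ] [ 0.56608969 -0.09075472  0.012     ]
```

View pics/c1.png

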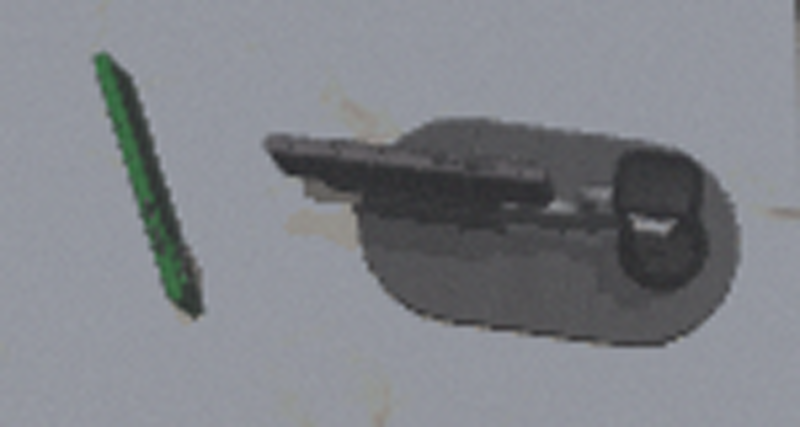

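View pics/c2.png

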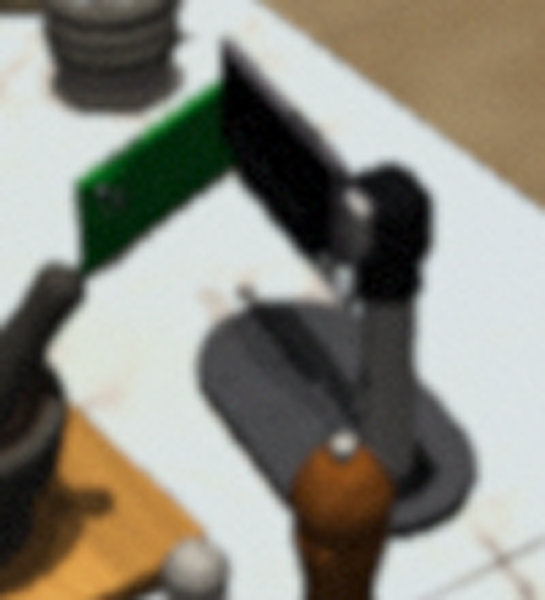

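The crops show the grey phone (top edge from about (270,140) to (549,178) in c1) in the dark stand, with its black grip top at (658,180). That leaves the green slab and the red stand out.

```bash
python3 - <<'E'
from h import *
f=lambda u,v,z: at_z('top',200+u/5.333-.4,190+v/5.333-.4,z)
a=f(269,142,.184);b=f(549,180,.184);g=f(658,181,.2095)
bl=f(362,215,.006);br=f(740,250,.006)
print(a,b,np.linalg.norm(a-b),(a+b)/2,g,np.degrees(np.arctan2(*(a-b)[:2])),np.linalg.norm((a+b)/2-g),np.degrees(np.arctan2(*((a+b)/2-g)[:2])),(bl+br)/2,bl-br)
s=env.sense();print(s['joint_pos'])
E
```

```text
[0.5885186  0.04125659 0.184     ] [ 0.56435254 -0.10066817  0.184     ] 0.1439674777604366 [ 0.57643557 -0.02970579  0.184     ] [ 0.55750496 -0.1560259   0.2095    ] 9.663287552950258 0.13025124810076955 8.52304403055561 [ 0.56641134 -0.09300674  0.006     ] [0.02676393 0.21305048 0.        ]
[-1.39991887  0.38417025  0.01640437  1.37103779 -0.006294    1.38818118
 -0.04651169]
```

arm_command --targets '[{"dx": -567, "dy": -521, "dz": -30, "spin": 85, "jaw": 0}, {"dx": -567, "dy": -521, "dz": -30, "spin": 85, "jaw": 0}, {"dx": -567, "dy": -521, "dz": -30, "spin": 85, "jaw": 0}, {"dx": -567, "dy": -521, "dz": -30, "spin": 85, "jaw": 0}, {"dx": -567, "dy": -521, "dz": -30, "spin": 85, "jaw": 0}, {"dx": -567, "dy": -521, "dz": -30, "spin": 85, "jaw": 0}, {"dx": -567, "dy": -521, "dz": -30, "spin": 85, "jaw": 0}, {"dx": -567, "dy": -521, "dz": -30, "spin": 85, "jaw": 0}]'

```text
t: 0.9
position: [0.369, 0.2747, 0.2468]
ee_rot: [-2.071, -2.362, 0.0]
ft_force: [1.7, -0.0, 0.5]
width: 0.0855
grasp_force: 0.0
```

```bash
cat >> h.py <<'E'
def st():
    s=env.sense(); R=Ro.from_rotvec(s['ee_rot']).as_matrix()
    print('t%.2f'%s['t'],'pos',s['position'].round(4),'yaz %.2f'%np.degrees(np.arctan2(R[1,1],R[0,1])),'tilt',R[:2,2].round(3),'q',s['joint_pos'].round(3),'w%.4f gf%.1f'%(s['width'],s['grasp_force']),'F',s['ft_force'].round(1))
    return s,R
def delta(P,az):
    s,R=st(); d=R.T@(np.array(P)-s['position'])*1000
    cur=np.degrees(np.arctan2(R[1,1],R[0,1])); print('d',d.round(1),'spin %.1f'%-((az-cur+180)%360-180))
E
python3 -c "
from h import *
delta((.576,-.03,.25),-8.7)"
```

```text
t0.90 pos [0.369  0.2747 0.2468] yaz 7.51 tilt [-0.  0.] q [-1.071  0.006  0.366  1.786 -0.003  1.35  -0.573] w0.0855 gf0.0 F [ 1.7 -0.   0.5]
d [-329.1  165.4   -3.4] spin 16.2
```

arm_command --targets '[{"dx": -329, "dy": 165, "dz": -3, "spin": 16.2, "jaw": 0}, {"dx": -329, "dy": 165, "dz": -3, "spin": 16.2, "jaw": 0}, {"dx": -329, "dy": 165, "dz": -3, "spin": 16.2, "jaw": 0}, {"dx": -329, "dy": 165, "dz": -3, "spin": 16.2, "jaw": 0}, {"dx": -329, "dy": 165, "dz": -3, "spin": 16.2, "jaw": 0}, {"dx": -329, "dy": 165, "dz": -3, "spin": 16.2, "jaw": 0}, {"dx": -329, "dy": 165, "dz": -3, "spin": 16.2, "jaw": 0}, {"dx": -329, "dy": 165, "dz": -3, "spin": 16.2, "jaw": 0}]'

```text
t: 1.7
position: [0.5778, -0.0323, 0.2495]
ee_rot: [2.382, 2.046, -0.003]
ft_force: [-0.5, 0.4, -0.8]
width: 0.0855
grasp_force: 0.0
```

```bash
python3 -c "
from h import *
delta((.576,-.03,.25),-8.7)
snap('wrist','w1')"
```

```text
t1.70 pos [ 0.5778 -0.0323  0.2495] yaz -8.68 tilt [-0.    -0.003] q [-0.552  0.321  0.713  1.499 -0.208  1.4    0.02 ] w0.0855 gf0.0 F [-0.5  0.4 -0.8]
d [ 2.  -2.1 -0.5] spin 0.0
```

View pics/w1.png

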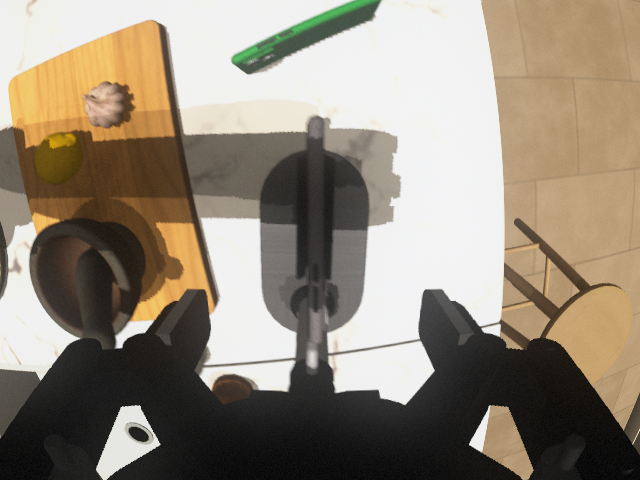

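The wrist view looks straight down the phone's top edge, from (316,118) to about (313,365). The mortar is at (85,280) and the green look-alike at (305,35). I'll enlarge it to read the top edge's line and the yaw.

```bash
python3 - <<'E'
import cv2,numpy as np
im=cv2.imread('pics/full_w1.png')[105:405,250:380]
im=np.clip(im.astype(float)*1.8+20,0,255).astype('uint8')
# left: whole, rotated 90 deg so the long direction is horizontal
cv2.imwrite('pics/w1c.png',cv2.resize(cv2.rotate(im,cv2.ROTATE_90_CLOCKWISE),(800,347),interpolation=cv2.INTER_CUBIC))
E
```

```text
(no output)
```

View pics/w1c.png

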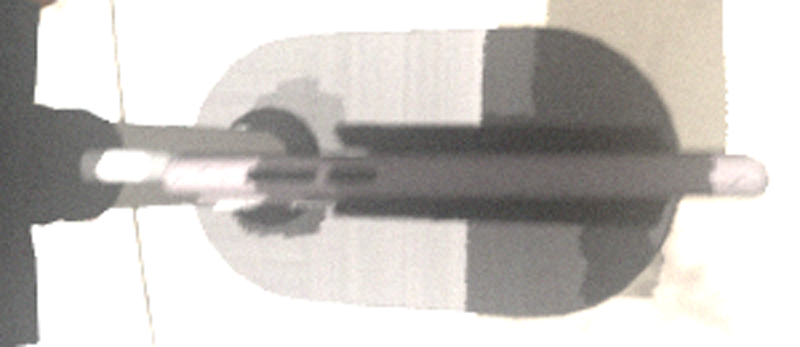

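The enlarged crop shows the phone's top running from (165,172) to (768,175), i.e. wrist pixels (314.5,342) to (315.6,116), with the cradle lips on either side of it.

```bash
python3 - <<'E'
from h import *
f=lambda x,y: at_z('wrist',250+y/2.667,404-x/2.667,.184)
a=f(768,175);b=f(165,172)
print(a,b,np.linalg.norm(a-b),(a+b)/2,'yaw',-np.degrees(np.arctan2(*(a-b)[:2])))
for p in (f(300,172),f(500,173.5),f(700,175)): print(p)
m=(a+b)/2
delta((m[0],m[1],.154),-np.degrees(np.arctan2(*(a-b)[:2])))
E
```

```text
[0.59093152 0.04215274 0.184     ] [ 0.56860646 -0.09852348  0.184     ] 0.14243667930647075 [ 0.57976899 -0.02818537  0.184     ] yaw -9.017536361344144
[ 0.57431201 -0.06149916  0.184     ]
[ 0.58189183 -0.01447393  0.184     ]
[0.58875371 0.02802115 0.184     ]
t1.75 pos [ 0.5781 -0.0331  0.2493] yaz -8.75 tilt [-0.    -0.004] q [-0.551  0.322  0.714  1.498 -0.208  1.4    0.02 ] w0.0857 gf0.0 F [-1.2 -0.6 -0.2]
d [ 5.5  0.9 95.3] spin 0.3
```

arm_command --targets '[{"dx": 5.5, "dy": 1, "dz": 40, "spin": 0.3, "jaw": 0}, {"dx": 5.5, "dy": 1, "dz": 80, "spin": 0.3, "jaw": 0}, {"dx": 5.5, "dy": 1, "dz": 98, "spin": 0.3, "jaw": 0.3}, {"dx": 5.5, "dy": 1, "dz": 98, "spin": 0.3, "jaw": 0.6}, {"dx": 5.5, "dy": 1, "dz": 98, "spin": 0.3, "jaw": 0.8}, {"dx": 5.5, "dy": 1, "dz": 98, "spin": 0.3, "jaw": 1}, {"dx": 5.5, "dy": 1, "dz": 98, "spin": 0.3, "jaw": 1}, {"dx": 5.5, "dy": 1, "dz": 98, "spin": 0.3, "jaw": 1}]'

```text
t: 2.55
position: [0.5795, -0.0213, 0.1534]
ee_rot: [2.381, 2.047, 0.003]
ft_force: [-0.9, 0.4, 5.7]
width: 0.0089
grasp_force: 58.6
```

```bash
python3 -c "
from h import *
delta((.579,-.029,.151),-9)"
```

```text
t2.55 pos [ 0.5795 -0.0213  0.1534] yaz -8.64 tilt [0.002 0.   ] q [-0.546  0.388  0.681  1.638 -0.259  1.205  0.041] w0.0089 gf58.6 F [-0.9  0.4  5.7]
d [-7.6  0.7  2.4] spin 0.4
```

arm_command --targets '[{"dz": -10, "jaw": 1}, {"dz": -30, "jaw": 1}, {"dz": -60, "jaw": 1}, {"dz": -80, "jaw": 1}, {"dz": -80, "jaw": 1}]'

```text
validation failed for argument at $.ta...
```

```bash
python3 -c "
from h import *
st()
snap('wrist','w2')
im=cv2.imread('pics/full_w2.png');a=im[20:400,220:420]
b=cv2.imread('pics/full_w2.png')
snap('scene','s2');c=cv2.imread('pics/full_s2.png')[120:310,220:400]
cv2.imwrite('pics/m2.png',np.hstack([cv2.resize(a,(300,570)),cv2.resize(c,(500,570))]))"
```

```text
t2.55 pos [ 0.5795 -0.0213  0.1534] yaz -8.64 tilt [0.002 0.   ] q [-0.546  0.388  0.681  1.638 -0.259  1.205  0.041] w0.0089 gf58.6 F [-0.9  0.4  5.7]
```

View pics/m2.png

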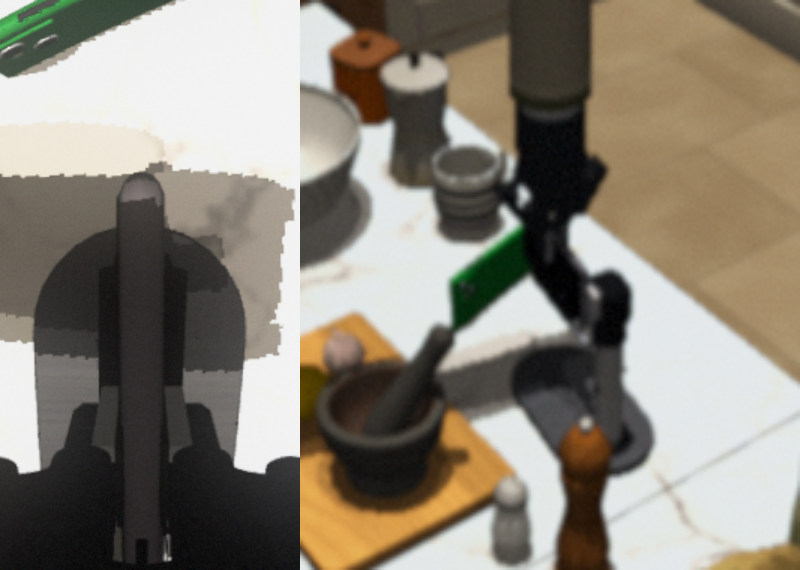

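The move was refused, probably because every row needs all five fields, so nothing has moved. The picture shows the pads on the phone's top edge, with its far end at (142,175) in the crop. I'll lift with all the fields given.

arm_command --targets '[{"dx": 0, "dy": 0, "dz": -10, "spin": 0, "jaw": 1}, {"dx": 0, "dy": 0, "dz": -30, "spin": 0, "jaw": 1}, {"dx": 0, "dy": 0, "dz": -60, "spin": 0, "jaw": 1}, {"dx": 0, "dy": 0, "dz": -80, "spin": 0, "jaw": 1}, {"dx": 0, "dy": 0, "dz": -80, "spin": 0, "jaw": 1}]'

```text
t: 3.15
position: [0.58, -0.0217, 0.2354]
ee_rot: [2.381, 2.045, 0.007]
ft_force: [0.6, -1.0, -1.0]
width: 0.0087
grasp_force: 59.3
```

```bash
python3 -c "
from h import *
s=env.sense(); s=dict(s); s['position']=np.array([.5795,-.0213,.1534]); s['ee_rot']=np.array([2.381,2.047,.003])
e=at_z('wrist',220+141/1.5,20+173/1.5*380/380,.184,s); print('far end',e, 'centre by end',e-.073*np.array([.156,.988,0]))
st()"
```

```text
far end [0.58989837 0.04562936 0.184     ] centre by end [ 0.57851037 -0.02649464  0.184     ]
t3.15 pos [ 0.58   -0.0217  0.2354] yaz -8.67 tilt [0.005 0.   ] q [-0.563  0.327  0.705  1.522 -0.215  1.366  0.007] w0.0087 gf59.3 F [ 0.6 -1.  -1. ]
```

arm_command --targets '[{"dx": 0, "dy": 0, "dz": 0, "spin": 8, "jaw": 1}, {"dx": 0, "dy": 0, "dz": 0, "spin": 16, "jaw": 1}, {"dx": 0, "dy": 0, "dz": 0, "spin": 24, "jaw": 1}, {"dx": 0, "dy": 0, "dz": 0, "spin": 32, "jaw": 1}, {"dx": 0, "dy": 0, "dz": 0, "spin": 40, "jaw": 1}, {"dx": 0, "dy": 0, "dz": 0, "spin": 48, "jaw": 1}, {"dx": 0, "dy": 0, "dz": 0, "spin": 56, "jaw": 1}, {"dx": 0, "dy": 0, "dz": 0, "spin": 64, "jaw": 1}]'

```text
t: 3.95
position: [0.578, -0.0213, 0.2308]
ee_rot: [-3.107, -0.465, 0.003]
ft_force: [-0.5, 0.6, -2.1]
width: 0.0085
grasp_force: 59.1
```

```bash
python3 -c "
from h import *
st()"
```

```text
t3.95 pos [ 0.578  -0.0213  0.2308] yaz -72.98 tilt [-0.002 -0.   ] q [-0.706  0.38   0.915  1.534 -0.304  1.379 -1.041] w0.0085 gf59.1 F [-0.5  0.6 -2.1]
```

arm_command --targets '[{"dx": 0, "dy": 0, "dz": 0, "spin": 8, "jaw": 1}, {"dx": 0, "dy": 0, "dz": 0, "spin": 16, "jaw": 1}, {"dx": 0, "dy": 0, "dz": 0, "spin": 24, "jaw": 1}, {"dx": 0, "dy": 0, "dz": 0, "spin": 32, "jaw": 1}, {"dx": 0, "dy": 0, "dz": 0, "spin": 40, "jaw": 1}, {"dx": 0, "dy": 0, "dz": 0, "spin": 48, "jaw": 1}, {"dx": 0, "dy": 0, "dz": 0, "spin": 56, "jaw": 1}, {"dx": 0, "dy": 0, "dz": 0, "spin": 64, "jaw": 1}]'

```text
t: 4.75
position: [0.5781, -0.0211, 0.2309]
ee_rot: [2.881, -1.252, -0.002]
ft_force: [-0.7, -0.2, -1.8]
width: 0.0084
grasp_force: 59.1
```

```bash
python3 -c "
from h import *
st()"
```

```text
t4.75 pos [ 0.5781 -0.0211  0.2309] yaz -136.98 tilt [-0.001  0.   ] q [-0.844  0.48   1.162  1.538 -0.443  1.417 -2.045] w0.0084 gf59.1 F [-0.7 -0.2 -1.8]
```

arm_command --targets '[{"dx": 0, "dy": 0, "dz": 0, "spin": 8, "jaw": 1}, {"dx": 0, "dy": 0, "dz": 0, "spin": 16, "jaw": 1}, {"dx": 0, "dy": 0, "dz": 0, "spin": 24, "jaw": 1}, {"dx": 0, "dy": 0, "dz": 0, "spin": 32, "jaw": 1}, {"dx": 0, "dy": 0, "dz": 0, "spin": 40, "jaw": 1}, {"dx": 0, "dy": 0, "dz": 0, "spin": 48, "jaw": 1}, {"dx": 0, "dy": 0, "dz": 0, "spin": 51.8, "jaw": 1}, {"dx": 0, "dy": 0, "dz": 0, "spin": 51.8, "jaw": 1}]'

```text
t: 5.55
position: [0.5781, -0.0211, 0.2308]
ee_rot: [2.049, -2.379, -0.001]
ft_force: [0.5, 0.4, -1.5]
width: 0.0087
grasp_force: 59.1
```

```bash
python3 -c "
from h import *
st(); print(np.array(viewer.calibration('wrist')['mount']).round(3))
snap('wrist','w3')
a=cv2.imread('pics/full_w3.png')[60:430,180:450]
cv2.imwrite('pics/w3c.png',cv2.resize(np.clip(a*1.6+15,0,255).astype('uint8'),None,fx=1.6,fy=1.6,interpolation=cv2.INTER_CUBIC))"
```

```text
t5.55 pos [ 0.5781 -0.0211  0.2308] yaz 171.49 tilt [-0.002 -0.001] q [-0.918  0.613  1.368  1.54  -0.601  1.481 -2.821] w0.0087 gf59.1 F [ 0.5  0.4 -1.5]
[[-0.001 -0.962 -0.274  0.069]
 [ 1.    -0.    -0.001 -0.   ]
 [ 0.    -0.274  0.962 -0.143]
 [ 0.     0.     0.     1.   ]]
```

View pics/w3c.png

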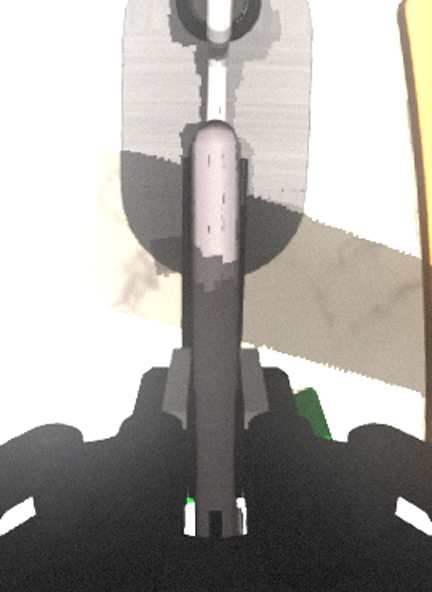

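The crop shows the phone's near-tube end at (214,122), and the cradle channel's near-tube end beside it at about row 158, spanning columns 185 to 247.

```bash
python3 - <<'E'
from h import *
s,R=st()
f=lambda u,v,z: at_z('wrist',180+u/1.6-.3,60+v/1.6-.3,z,s)
ys=np.array([.153,.988,0]);xs=np.array([.988,-.153,0]); C=np.array([.579,-.029,0])
fr=lambda p: (round((p-C)@xs*1e3,1),round((p-C)@ys*1e3,1))
e=f(214,120,.2614); print('phone end',fr(e),'centre->',fr(e+.073*ys))
print('phone axis near',fr(f(215,250,.2614)),fr(f(214,150,.2614)))
for p in ((185,158),(247,158)): print('cradle',fr(f(*p,.139)), 'low',fr(f(*p,.131)))
for p in ((183,300),(244,300)): print('cradle edge',fr(f(*p,.139)))
print('tube',fr(f(219,8,.152))); print('tcp',fr(s['position']))
print('base edges',fr(f(122,100,.012)),fr(f(312,100,.012)))
E
```

```text
t5.60 pos [ 0.5782 -0.0212  0.231 ] yaz 171.64 tilt [-0.001 -0.001] q [-0.918  0.613  1.368  1.54  -0.6    1.481 -2.819] w0.0086 gf59.1 F [ 1.   0.1 -2.8]
phone end (np.float64(-0.8), np.float64(-60.0)) centre-> (np.float64(-0.8), np.float64(13.0))
phone axis near (np.float64(-1.2), np.float64(-34.8)) (np.float64(-0.9), np.float64(-54.3))
cradle (np.float64(10.6), np.float64(-42.9)) low (np.float64(11.0), np.float64(-42.3))
cradle (np.float64(-13.9), np.float64(-43.1)) low (np.float64(-14.3), np.float64(-42.4))
cradle edge (np.float64(11.7), np.float64(15.9))
cradle edge (np.float64(-13.7), np.float64(15.8))
tube (np.float64(-2.3), np.float64(-100.5))
tcp (np.float64(-2.0), np.float64(7.6))
base edges (np.float64(55.2), np.float64(-68.6)) (np.float64(-59.9), np.float64(-69.5))
```

arm_command --targets '[{"dx": 11, "dy": 0, "dz": 0, "spin": 0, "jaw": 1}, {"dx": 11, "dy": 0, "dz": 20, "spin": 0, "jaw": 1}, {"dx": 11, "dy": 0, "dz": 40, "spin": 0, "jaw": 1}, {"dx": 11, "dy": 0, "dz": 50, "spin": 0, "jaw": 1}, {"dx": 11, "dy": 0, "dz": 58, "spin": 0, "jaw": 1}, {"dx": 11, "dy": 0, "dz": 65, "spin": 0, "jaw": 1}, {"dx": 11, "dy": 0, "dz": 70, "spin": 0, "jaw": 1}, {"dx": 11, "dy": 0, "dz": 74, "spin": 0, "jaw": 1}]'

```text
t: 6.4
position: [0.5771, -0.0323, 0.1578]
ee_rot: [-2.052, 2.379, -0.0]
ft_force: [0.1, -0.4, -2.3]
width: 0.0089
grasp_force: 59.1
```

```bash
python3 -c "
from h import *
st()"
```

```text
t6.40 pos [ 0.5771 -0.0323  0.1578] yaz 171.56 tilt [ 0. -0.] q [-0.881  0.663  1.307  1.648 -0.655  1.348 -2.761] w0.0089 gf59.1 F [ 0.1 -0.4 -2.3]
```

No contact force yet, so it is in the channel. I'll lower it the last few mm.

arm_command --targets '[{"dx": 0, "dy": 0, "dz": 2, "spin": 0, "jaw": 1}, {"dx": 0, "dy": 0, "dz": 3.5, "spin": 0, "jaw": 1}, {"dx": 0, "dy": 0, "dz": 3.5, "spin": 0, "jaw": 1}]'

```text
t: 6.7
position: [0.577, -0.0322, 0.1544]
ee_rot: [2.052, -2.379, 0.0]
ft_force: [-0.3, -0.2, -2.0]
width: 0.0084
grasp_force: 59.1
```

```bash
python3 -c "
from h import *
st()"
```

```text
t6.70 pos [ 0.577  -0.0322  0.1544] yaz 171.56 tilt [ 0. -0.] q [-0.88   0.666  1.304  1.652 -0.658  1.342 -2.759] w0.0084 gf59.1 F [-0.3 -0.2 -2. ]
```

arm_command --targets '[{"dx": 0, "dy": 0, "dz": 1, "spin": 0, "jaw": 1}, {"dx": 0, "dy": 0, "dz": 2, "spin": 0, "jaw": 1}, {"dx": 0, "dy": 0, "dz": 2, "spin": 0, "jaw": 1}]'

```text
t: 7.0
position: [0.5773, -0.0323, 0.1534]
ee_rot: [-2.051, 2.378, -0.001]
ft_force: [-2.6, 1.6, 7.5]
width: 0.0084
grasp_force: 60.5
```

```bash
python3 -c "
from h import *
st()"
```

```text
t7.00 pos [ 0.5773 -0.0323  0.1534] yaz 171.56 tilt [0.001 0.   ] q [-0.879  0.667  1.303  1.653 -0.66   1.34  -2.758] w0.0084 gf60.5 F [-2.6  1.6  7.5]
```

Floor reached, at the same TCP height as at the pick. Now I'll let go and rise.

arm_command --targets '[{"dx": 0, "dy": 0, "dz": -1, "spin": 0, "jaw": 0.9}, {"dx": 0, "dy": 0, "dz": -1, "spin": 0, "jaw": 0.7}, {"dx": 0, "dy": 0, "dz": -1, "spin": 0, "jaw": 0.4}, {"dx": 0, "dy": 0, "dz": -1, "spin": 0, "jaw": 0.2}, {"dx": 0, "dy": 0, "dz": -20, "spin": 0, "jaw": 0}, {"dx": 0, "dy": 0, "dz": -50, "spin": 0, "jaw": 0}, {"dx": 0, "dy": 0, "dz": -95, "spin": 0, "jaw": 0}, {"dx": 0, "dy": 0, "dz": -95, "spin": 0, "jaw": 0}]'

```text
t: 7.8
position: [0.579, -0.0338, 0.2528]
ee_rot: [-2.048, 2.376, -0.009]
ft_force: [0.1, 0.1, -0.5]
width: 0.0857
grasp_force: 0.0
```

```bash
python3 -c "
from h import *
st()
snap('wrist','w4'); a=cv2.imread('pics/full_w4.png')[40:430,190:460]
snap('scene','s4'); c=cv2.imread('pics/full_s4.png')[160:300,250:370]
a=np.clip(a*1.5+15,0,255).astype('uint8')
cv2.imwrite('pics/m4.png',np.hstack([cv2.resize(a,None,fx=1.4,fy=1.4,interpolation=2),cv2.resize(c,(420,546),interpolation=2)]))"
```

```text
t7.80 pos [ 0.579  -0.0338  0.2528] yaz 171.51 tilt [ 0.007 -0.001] q [-0.902  0.594  1.382  1.509 -0.585  1.51  -2.812] w0.0857 gf0.0 F [ 0.1  0.1 -0.5]
```

View pics/m4.png

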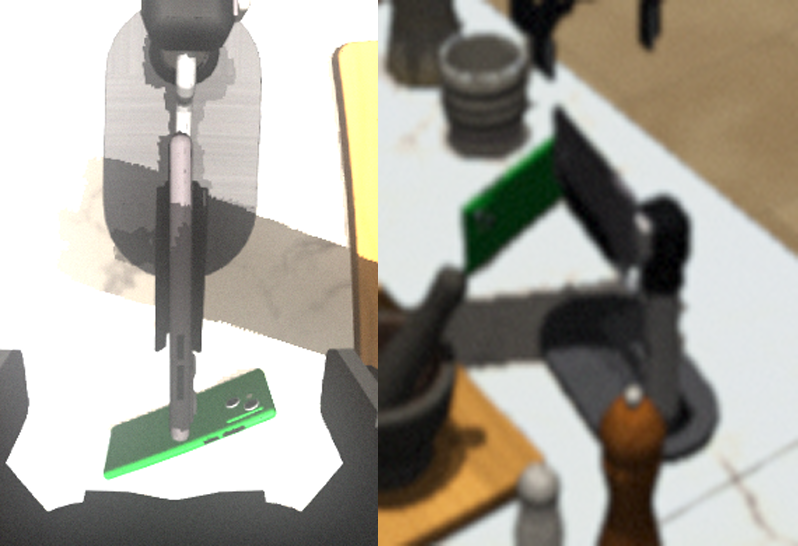

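The phone stands upright in the cradle, turned (its side buttons are now at the far end), with ends at (181,135) and (180,440) and cradle ends at rows 183 and 350. The grip block spans columns 142 to 243 at the top.

```bash
python3 - <<'E'
from h import *
s,R=st()
f=lambda u,v,z: at_z('wrist',190+u/1.4-.3,40+v/1.4-.3,z,s)
ys=np.array([.152,.988,0]);xs=np.array([.988,-.152,0]); C=np.array([.579,-.029,0])
fr=lambda p: tuple(((p-C)@np.c_[xs,ys]*1e3).round(1).tolist())
print('phone',fr(f(181,135,.184)),fr(f(180,440,.184)))
print('cradle',fr(f(158,183,.139)),fr(f(206,183,.139)),fr(f(158,348,.139)),fr(f(202,348,.139)))
print('block',fr(f(142,15,.2095)),fr(f(240,15,.2095)),'front',fr(f(190,28,.2095)),fr(f(190,50,.1655)))
G=C-.128*ys-.0015*xs; G[2]=.26; print(G); delta(G,171.5)
cv2.imwrite('pics/g4.png',cv2.resize(cv2.imread('pics/full_w4.png')[0:110,240:400],(800,550),interpolation=2))
E
```

```text
t7.90 pos [ 0.5775 -0.0325  0.2482] yaz 171.55 tilt [0.002 0.   ] q [-0.902  0.597  1.378  1.515 -0.586  1.507 -2.811] w0.0859 gf0.0 F [-0.7  0.7  0.4]
phone (-2.7, -68.9) (-3.5, 70.9)
cradle (7.8, -44.5) (-15.5, -44.6) (8.1, 42.7) (-15.3, 42.6)
block (11.2, -112.0) (-22.6, -112.5) front (-5.4, -107.2) (-6.6, -105.6)
[ 0.558062 -0.155236  0.26    ]
t7.90 pos [ 0.5775 -0.0325  0.2482] yaz 171.55 tilt [0.002 0.   ] q [-0.902  0.597  1.378  1.515 -0.586  1.507 -2.811] w0.0859 gf0.0 F [-0.7  0.7  0.4]
d [124.3   1.2 -11.9] spin 0.1
```

View pics/g4.png

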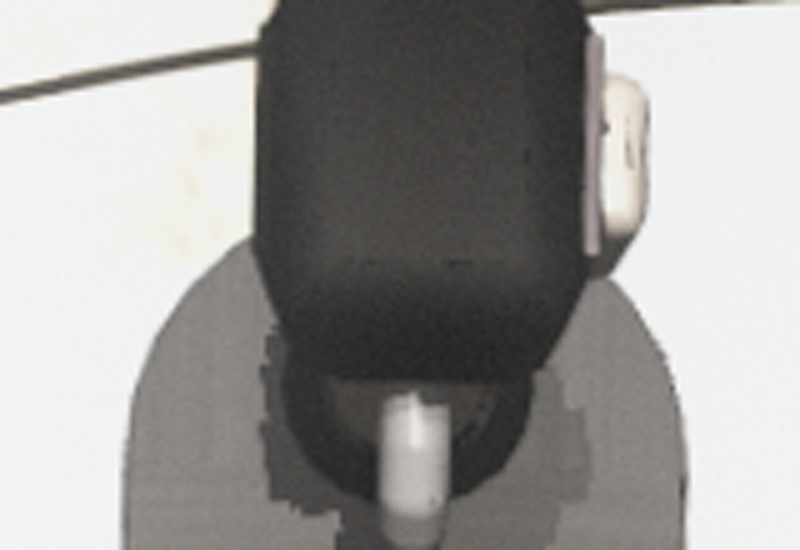

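The phone is within about 2 mm of the cradle middle. The block's top face spans columns 260–590 and the button is at (625,155) on the board side. Next I'll go over the grip at about (0.557, -0.157).

```bash
python3 -c "
from h import *
delta((.5573,-.157,.26),171.4)"
```

```text
t7.90 pos [ 0.5775 -0.0325  0.2482] yaz 171.55 tilt [0.002 0.   ] q [-0.902  0.597  1.378  1.515 -0.586  1.507 -2.811] w0.0859 gf0.0 F [-0.7  0.7  0.4]
d [126.1   1.7 -11.9] spin 0.2
```

arm_command --targets '[{"dx": 42, "dy": 0.6, "dz": -12, "spin": 0, "jaw": 0}, {"dx": 84, "dy": 1, "dz": -12, "spin": 0, "jaw": 0}, {"dx": 126, "dy": 1.5, "dz": -12, "spin": 0, "jaw": 0}, {"dx": 126, "dy": 1.5, "dz": -12, "spin": 0, "jaw": 0}, {"dx": 126, "dy": 1.5, "dz": -12, "spin": 0, "jaw": 0}]'

```text
t: 8.4
position: [0.5561, -0.1578, 0.2583]
ee_rot: [2.048, -2.382, -0.002]
ft_force: [0.3, 0.9, -0.3]
width: 0.0854
grasp_force: 0.0
```

```bash
python3 -c "
from h import *
delta((.5573,-.157,.168),171.4)"
```

```text
t8.40 pos [ 0.5561 -0.1578  0.2583] yaz 171.36 tilt [-0.001  0.001] q [-0.671  0.569  1.35   1.496 -0.554  1.518 -2.619] w0.0854 gf0.0 F [ 0.3  0.9 -0.3]
d [-0.9 -1.2 90.3] spin -0.0
```

arm_command --targets '[{"dx": 0, "dy": -1, "dz": 40, "spin": 0, "jaw": 0}, {"dx": 0, "dy": -1, "dz": 75, "spin": 0, "jaw": 0}, {"dx": 0, "dy": -1, "dz": 90, "spin": 0, "jaw": 0}, {"dx": 0, "dy": -1, "dz": 90, "spin": 0, "jaw": 0.2}, {"dx": 0, "dy": -1, "dz": 90, "spin": 0, "jaw": 0.4}, {"dx": 0, "dy": -1, "dz": 90, "spin": 0, "jaw": 0.7}, {"dx": 0, "dy": -1, "dz": 90, "spin": 0, "jaw": 1}, {"dx": 0, "dy": -1, "dz": 90, "spin": 0, "jaw": 1}]'

```text
t: 9.2
position: [0.5554, -0.1569, 0.1712]
ee_rot: [2.048, -2.381, -0.008]
ft_force: [-19.1, 7.6, 17.7]
width: 0.0335
grasp_force: 60.7
```

```bash
python3 -c "
from h import *
st()"
```

```text
t9.20 pos [ 0.5554 -0.1569  0.1712] yaz 171.40 tilt [-0.004  0.003] q [-0.654  0.63   1.288  1.628 -0.617  1.364 -2.572] w0.0335 gf60.7 F [-19.1   7.6  17.7]
```

arm_command --targets '[{"dx": 0, "dy": 2, "dz": -3, "spin": 0, "jaw": 1}, {"dx": 0, "dy": 2, "dz": -10, "spin": 0, "jaw": 1}, {"dx": 0, "dy": 2, "dz": -25, "spin": 0, "jaw": 1}, {"dx": 0, "dy": 2, "dz": -40, "spin": 0, "jaw": 1}, {"dx": 0, "dy": 2, "dz": -55, "spin": 0, "jaw": 1}, {"dx": 0, "dy": 2, "dz": -70, "spin": 0, "jaw": 1}, {"dx": 0, "dy": 2, "dz": -83, "spin": 0, "jaw": 1}, {"dx": 0, "dy": 2, "dz": -93, "spin": 0, "jaw": 1}]'

```text
t: 10.0
position: [0.5554, -0.1569, 0.2639]
ee_rot: [2.05, -2.379, -0.001]
ft_force: [-5.0, -2.8, -7.2]
width: 0.0337
grasp_force: 61.8
```

```bash
python3 -c "
from h import *
st()"
```

```text
t10.00 pos [ 0.5554 -0.1569  0.2639] yaz 171.50 tilt [-0.001 -0.   ] q [-0.676  0.564  1.355  1.489 -0.549  1.526 -2.621] w0.0337 gf61.8 F [-5.  -2.8 -7.2]
```

arm_command --targets '[{"dx": 0, "dy": 0, "dz": -4, "spin": 0, "jaw": 1}, {"dx": 0, "dy": 0, "dz": -7, "spin": 0, "jaw": 1}, {"dx": 0, "dy": 0, "dz": -10, "spin": 0, "jaw": 1}, {"dx": 0, "dy": 0, "dz": -10, "spin": 0, "jaw": 1}]'

```text
t: 10.4
position: [0.5553, -0.157, 0.2715]
ee_rot: [2.049, -2.379, -0.001]
ft_force: [-0.4, -6.7, -19.9]
width: 0.0336
grasp_force: 65.8
```

```bash
python3 -c "
from h import *
st()"
```

```text
t10.40 pos [ 0.5553 -0.157   0.2715] yaz 171.48 tilt [-0.002 -0.001] q [-0.675  0.56   1.358  1.474 -0.545  1.542 -2.626] w0.0336 gf65.8 F [ -0.4  -6.7 -19.9]
```

arm_command --targets '[{"dx": 0, "dy": 0, "dz": 0, "spin": 0, "jaw": 1}, {"dx": 0, "dy": 0, "dz": 0, "spin": 0, "jaw": 1}, {"dx": 0, "dy": 0, "dz": 0, "spin": 0, "jaw": 1}, {"dx": 0, "dy": 0, "dz": 0, "spin": 0, "jaw": 1}]'

```text
t: 10.8
position: [0.5553, -0.1569, 0.2715]
ee_rot: [2.049, -2.379, -0.002]
ft_force: [0.4, -6.1, -19.3]
width: 0.033
grasp_force: 65.8
```

```bash
python3 -c "
from h import *
s,_=st()
if abs(s['position'][2]-.2715)<.002 and s['width']<.036: print(ticket.sign_off())"
```

```text
t10.80 pos [ 0.5553 -0.1569  0.2715] yaz 171.48 tilt [-0.002 -0.   ] q [-0.675  0.56   1.358  1.474 -0.545  1.542 -2.626] w0.0330 gf65.8 F [  0.4  -6.1 -19.3]
the job is handed in; nothing more can be done
None
```

I turned the phone half round and stood it back within about 2 mm of the cradle's middle, then pulled the grip up 100 mm to the second stop; it is still held there with the button squeezed (job handed in at 10.8 s; top position judged from the arm's height and force readings, as I took no picture there).

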